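# Draw the depth gauge up out of the pot and hold it there

### The job

The probe of the telescoping depth gauge is still down inside the pot that stands on its foot, and I want to lift the pot out: swing the long cam lever on the gauge's collar right out to its open end so that the post is free, then take hold of the head on top of the post so that your grip squeezes its release button in, and draw the post straight up, past the first stop, to the second stop at the end of its travel. Do not let go: finish while holding the head up against the second stop with the button still squeezed, because the post drops back as soon as it is released. Leave the cam lever open, and do not shift or tip the pot or disturb the tools and pots around it.

Things in the scene. Friction and masses are not known exactly. Their poses are not given: they have to be found in the camera images.
- gauge: Depth gauge, fixed: grey foot 110 x 235 x 12 mm, tube 32 mm across, dark collar 42 mm across with its top 145 mm up. Origin on the bench, on the post's vertical axis. Its x points away from its front (cam pivot and button are on the -x side, turned roughly to the robot), y along the arm to the pot, z up. The foot reaches 55 mm to -y and 180 mm to +y; it is turned up to 0.4 rad about z.
- cam_pivot (a point): Vertical hinge axis of the cam lever, at the lever's middle height (131 mm above the bench), 30 mm in front (-x) of the post's axis. The collar's ears and the pivot pin round it reach up to 147 mm.
- lever_tip (a point): Free end of the cam lever, 98 mm from the pivot. Its black grip covers 38 to 98 mm from the pivot, 11 mm thick, 15 mm high (123.5 to 138.5 mm above the bench), free on both sides. Clamped it points along the gauge's -y, away from the pot; it swings level towards the gauge's -x (clockwise from above), so push it on the side that faces the post's axis.
- cam_lever (a joint): Angle of the cam lever in rad: 0 fully clamped (it starts between 0 and 0.12), opens to 1.7 where it points to the gauge's front and a little past it. Its eccentric jams the post up to about 0.6 rad. Starting it takes about 12 N at 75 mm from the pivot, falling to about 2 N; it stays where it is left.
- grip_head (a point): Centre of the black grip head on top of the post: a rounded block 34 mm (gauge x) by 44 mm (gauge y) by 32 mm high. With the post down its centre is 176 mm above the bench, its underside 160 mm, 15 mm over the collar, its top 192 mm. A 10 mm round arm runs from it along +y. The head rises with the post.
- button_face (a point): Middle of the face of the round release button, 17 mm in diameter, that stands out 6.5 mm from the middle of the head's front (-x) face, 1 mm above the head's centre height. A grip across the head in the gauge's x direction squeezes it: width 40.5 mm free, 34.5 mm squeezed.
- release_button (a joint): How far the button is pressed in, in m: 0 free, 0.006 fully in. Spring of 3.6 N at the start, 7.2 N fully in. It draws back the catch pin at the foot of the post; the post is free of the catch from about 0.004 on.
- gauge_post (a joint): How far the post is drawn up, in m: 0 down, 0.050 first stop (the catch pin snaps in if the button is not held in), 0.100 second stop, a firm end of travel with no catch. Post, head, arm and probe weigh 0.5 kg together, 1 N of friction; it moves straight up and down and cannot turn. Unclamped and let go, it falls.
- probe_tip (a point): Lower end of the 5 mm steel probe that hangs from the end of the arm into the pot, 36 mm above the bench with the post down; it rises with the post.
- pot: The small unglazed flared pot on the gauge's white plaster bat, 87 mm wide, 90 mm high, about 0.19 kg, loose, 115 mm from the post's axis along the gauge's +y; origin at the centre of its underside, 20 mm above the bench. Two more like it stand further left and are not part of the job.
- rib_wood: Wooden throwing rib, 43 x 92 x 8 mm, lying beside the gauge. To be left alone.
- needle_tool: Needle tool, 160 mm long, 12 mm thick, lying in front of the gauge. To be left alone.
- calipers: Wooden calipers, 89 x 166 x 16 mm, lying in front of the pot. To be left alone.
- cup: Small unglazed cup, 63 mm wide, 55 mm high, standing beyond the arm's end of the gauge. To be left alone.
- loop_tool2: Loop tool, 162 mm long, 17 mm thick, at the right. To be left alone.
- pot_b: Another small flared pot, 90 mm high, standing at the left. To be left alone.

How it is judged:
By the outcome, as a careful person would: the job done as asked, in the order asked, and still so for the second after the job is handed in, while the arm keeps its last pose, push and grip.
It also fails if it takes over 51 s, if anything falls off the work surface, if the arm or the gripper's body presses on something with over 40 N, if the wrist force passes 120 N, or if a joint passes its speed limit or range.

### The arm

A 6-joint arm with a two-finger parallel gripper is mounted at the origin on a cart in front of the work surface, level with it; the furniture and walls round the work are solid. World frame = base frame: x ahead of the robot, y to its left, z up, the work surface at z = 0. Lengths are in m, angles in rad, forces in N, time in s.
With the tool pointing down it reaches from about 0.3 to 0.775 m from the base axis. Payload 14.6 kg.
Tool frame: the origin (TCP) lies at the very end of the fingers, on their centre line; the grasp point (between the pads) lies 19 mm behind it; z points along the fingers, y is the line along which they close (so a half turn about z gives the same grasp; the last joint's range is limited). The gripper opens to 94 mm and grips with 3 to 60 N. Pads are 16 mm wide; open, the fingers measure 119 mm over their backs; the gripper's body (75 mm by 177 mm) begins 78 mm behind the grasp point.
Start: joints at [1.152, 0.3, 1.521, -0, 1.321, -0.067], TCP at [0.19, 0.516, 0.205] pointing down, gripper open.
Joint ranges: [-3.03, 3.03], [-0.79, 2.21], [0.23, 2.52], [-1.04, 4.18], [0, 3.07], [-2.55, 2.55]. Speed limits (rad/s): [2.22, 2.22, 2.57, 3.14, 3.14, 3.14].

### API

Orientations are given as [roll, pitch, yaw] about the fixed x, y, z axes, in that order (R = Rz(yaw) Ry(pitch) Rx(roll)).
In Python, from station import ctrl gives the robot as it stands. The module is installed in compiled form; this text tells all that it offers.
- The arm moves only by the tool play_rows, never from a script. Its argument "commands" is a list of rows, each a list of 7 numbers: the shift along the tool's x, y, z in m, then the turn, a rotation vector about the tool's x, y, z in degrees, then the closure, from -1 (fully open) to 1 (shut). A call has 1 to 20 rows; each row shifts and turns the commanded pose from where the row before left it, along the tool's axes as they then stand; what a row does not reach is not made up. A row lasts 1/12 s, in which the tool goes at most 41.7 mm and 7.16 degrees, less where a joint would pass 70% of its speed; a pose out of reach is approached as far as the arm can. A call is refused whole if a number of a shift passes 0.0417 or a number of a turn 7.16, either way. A call with a gripper value outside its range is refused whole. The fingers move at their own pace and stop on an object; "force" is the grip in N (left out, the last holds). Time passes only in rows, so rows that do not move let the fingers close. It gives the time, the measured TCP pose, the force, the opening and the grip force at its end, in the units of the state.
- ctrl.get_obs(): the state, without advancing time (a new reading comes with each control period).
- ctrl.camera(name): name is "side" or "top"; returns the picture (420x560x3 uint8, blue, green, red); there is no depth.
- ctrl.camera_model(name): a dict with "fx", "fy", "cx", "cy" (pixels), "rvec" (rotation vector, rad) and "tvec" (3), from world to camera coordinates, as OpenCV has them. Camera axes: x right, y down, z forward; pixel columns grow to the right and rows downward; lengths in m; the calibration is good to about 2 mm. A picture is of the moment at which its call begins. camera_model takes no time and is no camera call.
- ctrl.hand_in(): hands the job in; it is judged then, once.
The state is a dict: "time_s": time; "qpos": joint angles; "joint_vel": joint speeds; "tau": joint torques, N m; "ee_pos": TCP position; "eef_rot": TCP orientation; "force": force on the tool from outside, world axes, zero at the start; "moment": the same for the moment, N m; "grip_width": finger opening in m; "grip_force": force on a finger pad.
Only numpy, scipy, OpenCV 4.12 (cv2) and the standard library are available. Lean on these libraries where they do the work, as an engineer would, in place of code of your own. Each camera call takes 0.05 s, during which the arm holds its last target. There are 200 camera calls.

## Working session

There is one attempt and no reset: what is moved stays moved. The work goes in short steps, Python scripts to look and compute and a tool call to move; the robot and the scene stay as the last step left them, time stands still between calls to the robot, and variables do not carry over. Pictures are saved under pics/ and viewed, at most 10 in all, crops included, and the job is handed in when it is done.

Besides the shell and the picture viewer there is one more tool, called after ">>>" as name([rows], argument=value, ...), one row to a line, values as JSON. play_rows: Moves the arm, as the interface text tells. Its arguments: {"type":"object","properties":{"commands":{"type":"array","items":{"type":"array","items":{"type":"number"}}},"force":{"type":"number"}},"required":["commands"]}

```bash
mkdir -p pics; cat > h.py <<'E'
import numpy as np, cv2
from station import ctrl
def cam(n):
    m=ctrl.camera_model(n); R=cv2.Rodrigues(np.array(m["rvec"],float))[0]
    return m,R,np.array(m["tvec"],float).ravel()
def ray(n,u,v):
    m,R,t=cam(n); d=R.T@np.array([(u-m["cx"])/m["fx"],(v-m["cy"])/m["fy"],1]); return -R.T@t,d/np.linalg.norm(d)
def onz(n,u,v,z):
    o,d=ray(n,u,v); return o+d*(z-o[2])/d[2]
def proj(n,p):
    m,R,t=cam(n); q=R@np.array(p,float)+t; return np.array([m["fx"]*q[0]/q[2]+m["cx"],m["fy"]*q[1]/q[2]+m["cy"]])
def tri(a,b):
    A=np.zeros((3,3));B=np.zeros(3)
    for n,u,v in(a,b):
        o,d=ray(n,u,v);P=np.eye(3)-np.outer(d,d);A+=P;B+=P@o
    return np.linalg.solve(A,B)
E
python3 - <<'E'
from h import *
for n in("side","top"):
    cv2.imwrite(f"pics/{n}0.png",ctrl.camera(n)); m,R,t=cam(n); print(n,-R.T@t,R[2],m["fx"])
o=ctrl.get_obs();print(o)
E
```

```text
side [-0.05885787 -1.15793732  0.77885902] [ 0.40426058  0.79910291 -0.4449808 ] 425.8195257575575
top [0.34051623 0.01718869 1.34603116] [ 0.14797182 -0.00978502 -0.98894317] 436.74594577763474
{'time_s': 0.1, 'qpos': array([ 1.15239167e+00,  3.00404377e-01,  1.52150187e+00,  1.95784135e-05,
        1.32069801e+00, -6.66202011e-02]), 'joint_vel': array([-0.00131122, -0.00218169, -0.00085569, -0.00154438, -0.00152237,
       -0.0011771 ]), 'tau': array([ 1.11039622e-03, -5.32645833e+01, -3.53288198e+01,  7.09676463e-02,
        2.34395906e-02, -7.46729347e-05]), 'ee_pos': array([0.18943099, 0.51610587, 0.20495644]), 'eef_rot': array([-3.14058456e+00, -8.62657207e-05,  2.78980330e+00]), 'force': array([ 0.48247306, -0.04199009,  0.26426831]), 'moment': array([ 0.01456684, -0.00811131,  0.01160817]), 'grip_force': 0.0, 'grip_width': 0.09412170763002718}
```

View pics/side0.png

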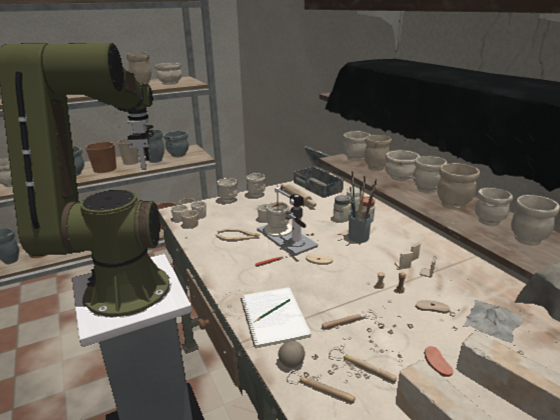

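View pics/top0.png

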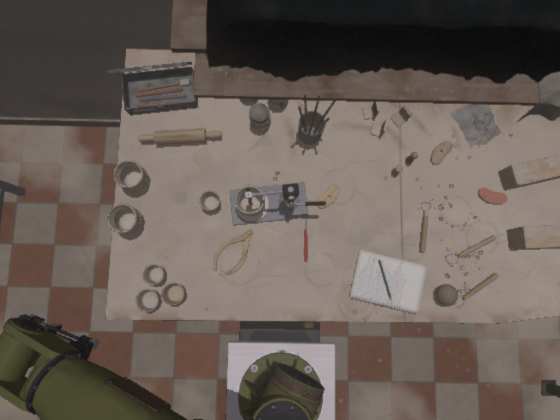

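The top view shows the gauge foot around (232–308, 183–223), the head near (291,190), the lever pointing right to (325,204), and the pot at (250,203). I'll zoom in on both views.

```bash
python3 - <<'E'
from h import *
t=cv2.imread("pics/top0.png")[170:240,210:350]; s=cv2.imread("pics/side0.png")[170:270,220:350]
a=cv2.resize(t,(780,390),interpolation=cv2.INTER_CUBIC); a=np.clip(a.astype(float)*1.6,0,255).astype(np.uint8)
cv2.imwrite("pics/tc.png",a)
b=cv2.resize(s,(780,600),interpolation=cv2.INTER_CUBIC); cv2.imwrite("pics/sc.png",np.clip(b.astype(float)*1.4,0,255).astype(np.uint8))
# foot mask: bluish grey
E
```

```text
(no output)
```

View pics/tc.png

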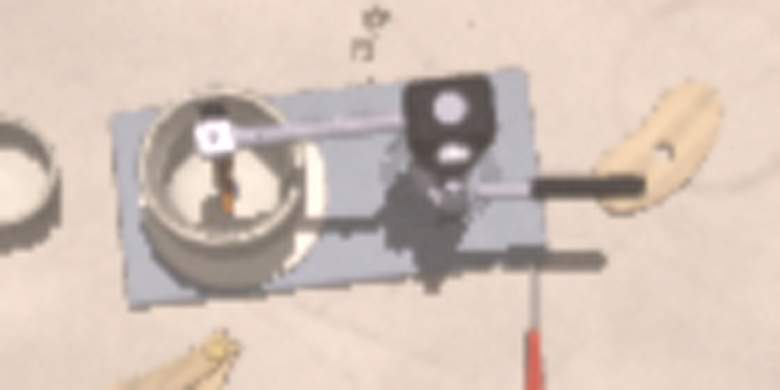

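View pics/sc.png

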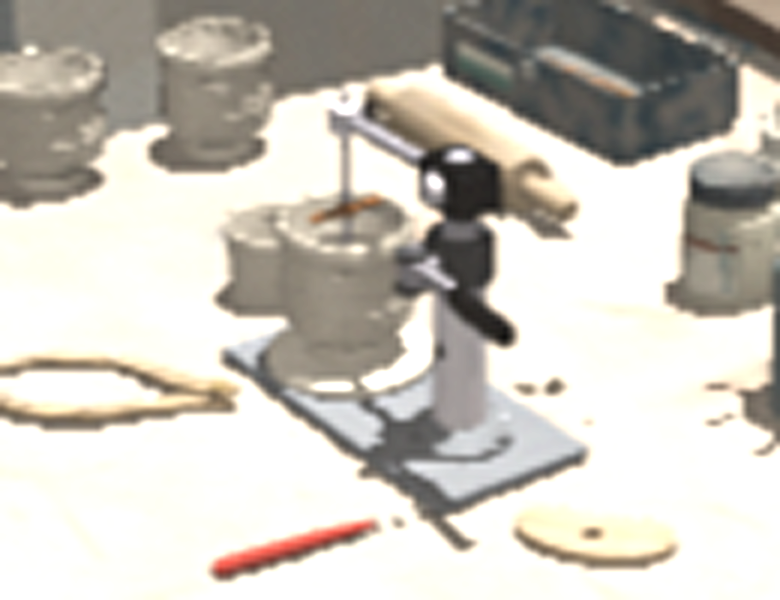

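The top crop shows the foot corners at (112,113), (525,68), (548,265) and (130,307), the head's top disc at (450,107), the button at (455,153), the pivot at about (452,195), the lever tip at (645,186) and the arm end at (214,137). The side crop shows the button at (434,183), the head top at (460,156) and the lever tip at (512,338).

```bash
cat > m.py <<'E'
from h import *
T=lambda x,y:("top",210+x/5.571-.4,170+y/5.571-.4)
S=lambda x,y:("side",220+x/6-.4,170+y/6-.4)
C=[onz(*T(*p),.012)[:2] for p in((112,113),(525,68),(548,265),(130,307))]
print("corners",np.round(C,4),[round(float(np.linalg.norm(C[i]-C[i-1])),3) for i in range(4)])
y=(C[0]-C[1]+C[3]-C[2]);y/=np.linalg.norm(y);x=np.array([y[1],-y[0]])
print("yaw",np.arctan2(x[1],x[0]),"axis from foot",np.mean(C,0)-y*.0625)
h=onz(*T(450,107),.192)[:2];print("headtop",h, tri(T(450,107),S(460,156)))
a=onz(*T(214,137),.182)[:2];d=(a-h);d/=np.linalg.norm(d);print("yaw arm",np.arctan2(-d[0],d[1]),np.linalg.norm(a-h))
p=onz(*T(452,195),.147)[:2];print("pivot",p,"h-p in g",np.dot(h-p,x),np.dot(h-p,y))
l=onz(*T(645,186),.131)[:2];print("tip",l,tri(T(643,186),S(512,338)),np.linalg.norm(l-p))
for z,q in((.192,(450,107)),):pass
print("button",tri(T(455,153),S(434,183)))
t0=onz(*T(420,260),0)
E
python3 m.py
```

```text
corners [[ 0.6073  0.1697]
 [ 0.6379 -0.0605]
 [ 0.5267 -0.0746]
 [ 0.4986  0.1558]] [0.11, 0.232, 0.112, 0.232]
yaw 0.12669941863070094 axis from foot [ 0.57551377 -0.0144105 ]
headtop [ 0.57771856 -0.01398122] [ 0.57814952 -0.01408749  0.19070731]
yaw arm 0.1326795094053471 0.11527899955509265
pivot [ 0.54216751 -0.01691354] h-p in g 0.035636610601922414 -0.0015834395557102932
tip [ 0.55151828 -0.11519835] [ 0.55290981 -0.11489539  0.12862173] 0.0987286220867134
button [ 0.55851881 -0.01757191  0.17965065]
```

Both views agree. The post axis is at about (0.577, −0.014), the gauge yaw is about 0.13, and the lever angle is about 0.08. Next I turn the tool so its x lies along gauge y and its y along gauge x, lift, close the fingers and go over.

>>> play_rows([
  [0, 0, -0.01, 0, 0, 6.94, 1],
  [0, 0, -0.01, 0, 0, 6.94, 1],
  [0, 0, -0.01, 0, 0, 6.94, 1],
  [0, 0, -0.01, 0, 0, 6.94, 1],
  [0, 0, -0.01, 0, 0, 6.94, 1],
  [0, 0, -0.01, 0, 0, 6.94, 1],
  [0, 0, -0.01, 0, 0, 6.94, 1],
  [0, 0, -0.01, 0, 0, 6.94, 1],
  [0, 0, -0.01, 0, 0, 6.94, 1],
], force=30)

```text
time_s: 0.85
ee_pos: [0.1895, 0.5162, 0.2956]
eef_rot: [-3.141, 0.001, 1.694]
force: [-0.1, -0.2, -0.1]
grip_width: 0.0372
grip_force: 0.0
```

>>> play_rows([
  [-0.0327, 0.0155, 0, 0, 0, 0, 1],
  [-0.0327, 0.0155, 0, 0, 0, 0, 1],
  [-0.0327, 0.0155, 0, 0, 0, 0, 1],
  [-0.0327, 0.0155, 0, 0, 0, 0, 1],
  [-0.0327, 0.0155, 0, 0, 0, 0, 1],
  [-0.0327, 0.0155, 0, 0, 0, 0, 1],
  [-0.0327, 0.0155, 0, 0, 0, 0, 1],
  [-0.0327, 0.0155, 0, 0, 0, 0, 1],
  [-0.0327, 0.0155, 0, 0, 0, 0, 1],
  [-0.0327, 0.0155, 0, 0, 0, 0, 1],
  [-0.0327, 0.0155, 0, 0, 0, 0, 1],
  [-0.0327, 0.0155, 0, 0, 0, 0, 1],
  [-0.0327, 0.0155, 0, 0, 0, 0, 1],
  [-0.0327, 0.0155, 0, 0, 0, 0, 1],
  [-0.0327, 0.0155, 0, 0, 0, 0, 1],
  [-0.0327, 0.0155, 0, 0, 0, 0, 1],
  [-0.0327, 0.0155, 0, 0, 0, 0, 1],
  [-0.0327, 0.0155, 0, 0, 0, 0, 1],
  [-0.0327, 0.0155, 0, 0, 0, 0, 1],
  [-0.0327, 0.0155, 0, 0, 0, 0, 1],
])

```text
time_s: 2.52
ee_pos: [0.5816, -0.0942, 0.2951]
eef_rot: [-3.141, -0.0, 1.699]
force: [0.6, 0.3, 0.0]
grip_width: 0.0004
grip_force: 0.0
```

```bash
cat >> h.py <<'E'
A=np.array([.577,-.0142]);YAW=.13
def g():
    o=ctrl.get_obs();d=o["ee_pos"][:2]-A;c,s=np.cos(YAW),np.sin(YAW)
    print("t",o["time_s"],"g mm",np.round([1e3*(c*d[0]+s*d[1]),1e3*(-s*d[0]+c*d[1]),1e3*o["ee_pos"][2]],1),"rot",np.round(o["eef_rot"],3),"F",np.round(o["force"],1),"w",o["grip_width"],o["grip_force"])
E
python3 -c "from h import *;g()"
```

```text
t 2.5167 g mm [ -5.8 -79.9 295.1] rot [-3.141 -0.     1.699] F [0.6 0.3 0. ] w 0.0004399397246091856 0.0
```

>>> play_rows([
  [0, 0, 0.02, 0, 0, 0, 1],
  [0, 0, 0.02, 0, 0, 0, 1],
  [0, 0, 0.02, 0, 0, 0, 1],
  [0, 0, 0.02, 0, 0, 0, 1],
  [0, 0, 0.02, 0, 0, 0, 1],
  [0, 0, 0.02, 0, 0, 0, 1],
  [0, 0, 0.02, 0, 0, 0, 1],
  [0, 0, 0.01, 0, 0, 0, 1],
  [0, 0, 0.01, 0, 0, 0, 1],
  [0, 0, 0.01, 0, 0, 0, 1],
  [0, 0, 0.01, 0, 0, 0, 1],
  [0, 0, 0, 0, 0, 0, 1],
])

```text
time_s: 3.52
ee_pos: [0.5804, -0.0923, 0.1137]
eef_rot: [-3.14, -0.001, 1.7]
force: [0.1, 0.6, -1.1]
grip_width: 0.0006
grip_force: 0.0
```

```bash
python3 - <<'E'
from h import *
g()
s=ctrl.camera("side")[150:250,220:350];cv2.imwrite("pics/s1.png",np.clip(cv2.resize(s,(780,600),interpolation=cv2.INTER_CUBIC)*1.4,0,255))
E
```

```text
t 3.5167 g mm [ -6.7 -77.9 113.7] rot [-3.14e+00 -1.00e-03  1.70e+00] F [ 0.1  0.6 -1.1] w 0.0006350542969723818 0.0[ WARN:0@1.760] global loadsave.cpp:1063 imwrite_ Unsupported depth image for selected encoder is fallbacked to CV_8U.
```

View pics/s1.png

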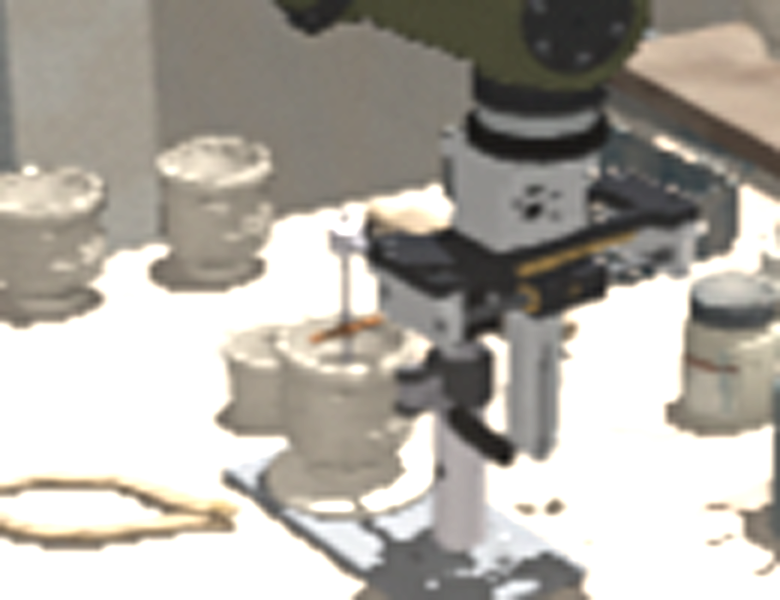

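The finger is well down on the post side of the lever, with the tip at (512,455) and the finger at (530,440). I start the sweep.

>>> play_rows([
  [-0.0008, -0.0062, 0, 0, 0, 0, 1],
  [-0.0008, -0.0062, 0, 0, 0, 0, 1],
  [0, -0.0057, 0, 0, 0, 0, 1],
  [0, -0.0057, 0, 0, 0, 0, 1],
  [0, -0.0057, 0, 0, 0, 0, 1],
  [0, -0.0057, 0, 0, 0, 0, 1],
  [0.0017, -0.0057, 0, 0, 0, 0, 1],
  [0.0017, -0.0057, 0, 0, 0, 0, 1],
  [0.0017, -0.0057, 0, 0, 0, 0, 1],
  [0.0017, -0.0057, 0, 0, 0, 0, 1],
])

```text
time_s: 4.4
ee_pos: [0.5221, -0.0947, 0.1154]
eef_rot: [-3.141, 0.0, 1.7]
force: [1.9, 0.1, -0.8]
grip_width: 0.0007
grip_force: 0.8
```

```bash
python3 -c "from h import *;g()"
```

```text
t 4.4 g mm [-64.8 -72.7 115.4] rot [-3.141  0.     1.7  ] F [ 1.9  0.1 -0.8] w 0.000680725201695276 0.7529974231874803
```

>>> play_rows([
  [0.0037, -0.0052, 0, 0, 0, 0, 1],
  [0.0037, -0.0052, 0, 0, 0, 0, 1],
  [0.0037, -0.0052, 0, 0, 0, 0, 1],
  [0.0037, -0.0052, 0, 0, 0, 0, 1],
  [0.0053, -0.0039, 0, 0, 0, 0, 1],
  [0.0053, -0.0039, 0, 0, 0, 0, 1],
  [0.0053, -0.0039, 0, 0, 0, 0, 1],
  [0.0053, -0.0039, 0, 0, 0, 0, 1],
  [0.0057, -0.002, 0, 0, 0, 0, 1],
  [0.0057, -0.002, 0, 0, 0, 0, 1],
  [0.0057, -0.002, 0, 0, 0, 0, 1],
  [0.005, -0.0008, 0, 0, 0, 0, 1],
  [0.005, -0.0008, 0, 0, 0, 0, 1],
])

```text
time_s: 5.48
ee_pos: [0.471, -0.0373, 0.1155]
eef_rot: [3.142, 0.0, 1.7]
force: [1.3, -1.8, 0.3]
grip_width: 0.0007
grip_force: 0.9
```

>>> play_rows([
  [0.003, -0.0004, 0, 0, 0, 0, 1],
  [0, 0, 0, 0, 0, 0, 1],
])

```text
time_s: 5.65
ee_pos: [0.4703, -0.0349, 0.1155]
eef_rot: [3.141, 0.001, 1.7]
force: [1.8, -4.9, -0.6]
grip_width: 0.0004
grip_force: 2.1
```

```bash
python3 -c "from h import *;g()"
```

```text
t 5.65 g mm [-108.4   -6.7  115.5] rot [3.141e+00 1.000e-03 1.700e+00] F [ 1.8 -4.9 -0.6] w 0.00043084576012967753 2.056458208244294
```

>>> play_rows([
  [0.0015, 0, 0, 0, 0, 0, 1],
  [0, 0, 0, 0, 0, 0, 1],
])

```text
time_s: 5.82
ee_pos: [0.4703, -0.0344, 0.1155]
eef_rot: [3.141, 0.002, 1.7]
force: [1.8, -11.9, -1.5]
grip_width: 0.0008
grip_force: 5.7
```

>>> play_rows([
  [0.0015, 0, 0, 0, 0, 0, 1],
  [0, 0, 0, 0, 0, 0, 1],
])

```text
time_s: 5.98
ee_pos: [0.4703, -0.0338, 0.1156]
eef_rot: [3.141, 0.004, 1.699]
force: [4.1, -19.9, -2.3]
grip_width: 0.0005
grip_force: 9.8
```

The lever is at its open stop: force rose to 20 N with no motion. I back off, rise, open and go above the head.

>>> play_rows([
  [-0.009, 0, 0, 0, 0, 0, 1],
  [-0.009, 0, 0, 0, 0, 0, 1],
  [-0.009, 0, 0, 0, 0, 0, 1],
  [0, 0, -0.02, 0, 0, 0, 1],
  [0, 0, -0.025, 0, 0, 0, 1],
  [0, 0, -0.03, 0, 0, 0, -1],
  [0, 0, -0.03, 0, 0, 0, -1],
  [0, 0, -0.03, 0, 0, 0, -1],
  [0, 0, -0.01, 0, 0, 0, -1],
  [0.0074, 0.027, 0, 0, 0, 0, -1],
  [0.0074, 0.027, 0, 0, 0, 0, -1],
  [0.0074, 0.027, 0, 0, 0, 0, -1],
  [0.0074, 0.027, 0, 0, 0, 0, -1],
  [0, 0, 0, 0, 0, 0, -1],
  [0, 0, 0, 0, 0, 0, -1],
])

```text
time_s: 7.23
ee_pos: [0.5769, -0.0153, 0.2588]
eef_rot: [-3.139, -0.001, 1.7]
force: [-0.1, 0.2, 0.8]
grip_width: 0.0638
grip_force: 0.0
```

```bash
python3 - <<'E'
from h import *
g()
s=ctrl.camera("side")[150:250,220:350];cv2.imwrite("pics/s2.png",np.clip(cv2.resize(s,(780,600),interpolation=cv2.INTER_CUBIC)*1.2,0,255).astype(np.uint8))
E
```

```text
t 7.2333 g mm [ -0.3  -1.1 258.8] rot [-3.139e+00 -1.000e-03  1.700e+00] F [-0.1  0.2  0.8] w 0.06381318647659653 0.0
```

View pics/s2.png

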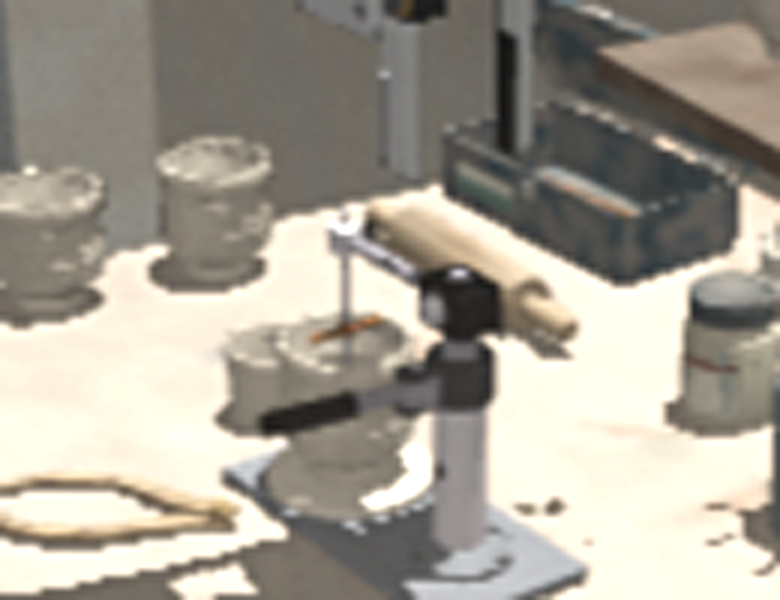

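The lever now points to the front, with its tip at (262,420). The fingers straddle the head at (460,300). I descend with the gripper fully open.

>>> play_rows([
  [0, 0, 0, 0, 0, 0, -1],
  [0, 0, 0, 0, 0, 0, -1],
  [0, 0, 0, 0, 0, 0, -1],
  [0, 0, 0, 0, 0, 0, -1],
  [0.001, 0, 0.015, 0, 0, 0, -1],
  [0, 0, 0.015, 0, 0, 0, -1],
  [0, 0, 0.015, 0, 0, 0, -1],
  [0, 0, 0.015, 0, 0, 0, -1],
  [0, 0, 0.015, 0, 0, 0, -1],
  [0, 0, 0.015, 0, 0, 0, -1],
  [0, 0, 0.008, 0, 0, 0, -1],
  [0, 0, 0.006, 0, 0, 0, -1],
  [0, 0, 0, 0, 0, 0, -1],
], force=40)

```text
time_s: 8.37
ee_pos: [0.5762, -0.0145, 0.1557]
eef_rot: [-3.14, -0.0, 1.7]
force: [-0.3, -0.3, 0.1]
grip_width: 0.0939
grip_force: 0.0
```

>>> play_rows([
  [0, 0, 0, 0, 0, 0, 1],
  [0, 0, 0, 0, 0, 0, 1],
  [0, 0, 0, 0, 0, 0, 1],
  [0, 0, 0, 0, 0, 0, 1],
  [0, 0, 0, 0, 0, 0, 1],
  [0, 0, 0, 0, 0, 0, 1],
  [0, 0, 0, 0, 0, 0, 1],
  [0, 0, 0, 0, 0, 0, 1],
  [0, 0, 0, 0, 0, 0, 1],
  [0, 0, 0, 0, 0, 0, 1],
  [0, 0, 0, 0, 0, 0, 1],
  [0, 0, 0, 0, 0, 0, 1],
], force=40)

```text
time_s: 9.37
ee_pos: [0.578, -0.0143, 0.1567]
eef_rot: [3.138, 0.0, 1.7]
force: [14.7, 1.6, -3.4]
grip_width: 0.0343
grip_force: 40.0
```

The width of 34.3 mm means the button is fully in. There is a 15 N side load toward +x, so I relieve it first.

>>> play_rows([
  [0, 0.002, 0, 0, 0, 0, 1],
  [0, 0, 0, 0, 0, 0, 1],
])

```text
time_s: 9.53
ee_pos: [0.5781, -0.0142, 0.1564]
eef_rot: [-3.14, -0.0, 1.7]
force: [-7.6, -0.1, 2.9]
grip_width: 0.0337
grip_force: 40.0
```

>>> play_rows([
  [0, -0.0007, 0, 0, 0, 0, 1],
  [0, 0, -0.003, 0, 0, 0, 1],
  [0, 0, -0.005, 0, 0, 0, 1],
  [0, 0, -0.006, 0, 0, 0, 1],
  [0, 0, -0.006, 0, 0, 0, 1],
  [0, 0, 0, 0, 0, 0, 1],
])

```text
time_s: 10.03
ee_pos: [0.5781, -0.0143, 0.1775]
eef_rot: [3.141, 0.0, 1.7]
force: [2.9, 0.0, -3.6]
grip_width: 0.0338
grip_force: 40.0
```

```bash
python3 -c "from h import *;g()"
```

```text
t 10.0333 g mm [  1.   -0.2 177.5] rot [3.141 0.    1.7  ] F [ 2.9  0.  -3.6] w 0.03377066685633866 39.998222440481186
```

>>> play_rows([
  [0, 0, -0.005, 0, 0, 0, 1],
  [0, 0, -0.005, 0, 0, 0, 1],
  [0, 0, -0.005, 0, 0, 0, 1],
  [0, 0, -0.005, 0, 0, 0, 1],
  [0, 0, -0.005, 0, 0, 0, 1],
  [0, 0, -0.005, 0, 0, 0, 1],
  [0, 0, -0.005, 0, 0, 0, 1],
  [0, 0, -0.005, 0, 0, 0, 1],
  [0, 0, -0.005, 0, 0, 0, 1],
  [0, 0, -0.005, 0, 0, 0, 1],
  [0, 0, -0.005, 0, 0, 0, 1],
  [0, 0, -0.005, 0, 0, 0, 1],
  [0, 0, -0.005, 0, 0, 0, 1],
  [0, 0, -0.005, 0, 0, 0, 1],
  [0, 0, 0, 0, 0, 0, 1],
])

```text
time_s: 11.28
ee_pos: [0.578, -0.0143, 0.2471]
eef_rot: [3.141, 0.0, 1.7]
force: [4.7, -0.6, -4.6]
grip_width: 0.0341
grip_force: 40.0
```

>>> play_rows([
  [0, 0, -0.004, 0, 0, 0, 1],
  [0, 0, -0.003, 0, 0, 0, 1],
  [0, 0, -0.001, 0, 0, 0, 1],
  [0, 0, 0, 0, 0, 0, 1],
])

```text
time_s: 11.62
ee_pos: [0.578, -0.0143, 0.2543]
eef_rot: [3.141, 0.0, 1.7]
force: [5.5, -0.6, -3.2]
grip_width: 0.0339
grip_force: 40.0
```

>>> play_rows([
  [0, 0, -0.001, 0, 0, 0, 1],
  [0, 0, -0.001, 0, 0, 0, 1],
  [0, 0, 0, 0, 0, 0, 1],
])

```text
time_s: 11.87
ee_pos: [0.578, -0.0143, 0.2562]
eef_rot: [3.141, -0.0, 1.7]
force: [5.7, -0.7, -3.6]
grip_width: 0.0335
grip_force: 40.0
```

>>> play_rows([
  [0, 0, -0.001, 0, 0, 0, 1],
  [0, 0, 0, 0, 0, 0, 1],
])

```text
time_s: 12.03
ee_pos: [0.578, -0.0142, 0.2565]
eef_rot: [-3.141, -0.0, 1.7]
force: [7.2, 0.3, -9.2]
grip_width: 0.0339
grip_force: 40.0
```

>>> play_rows([
  [0, 0, -0.0006, 0, 0, 0, 1],
  [0, 0, 0, 0, 0, 0, 1],
  [0, 0, 0, 0, 0, 0, 1],
])

```text
time_s: 12.28
ee_pos: [0.578, -0.0142, 0.2565]
eef_rot: [-3.141, -0.0, 1.7]
force: [8.1, 0.2, -13.6]
grip_width: 0.034
grip_force: 40.0
```

```bash
python3 - <<'E'
from h import *
g()
s=ctrl.camera("side")[130:250,200:356];cv2.imwrite("pics/s3.png",np.clip(cv2.resize(s,(780,600),interpolation=cv2.INTER_CUBIC)*1.2,0,255).astype(np.uint8))
E
```

```text
t 12.2833 g mm [ 9.000e-01 -2.000e-01  2.565e+02] rot [-3.141 -0.     1.7  ] F [  8.1   0.2 -13.6] w 0.03396229197955759 39.995082914829254
```

View pics/s3.png

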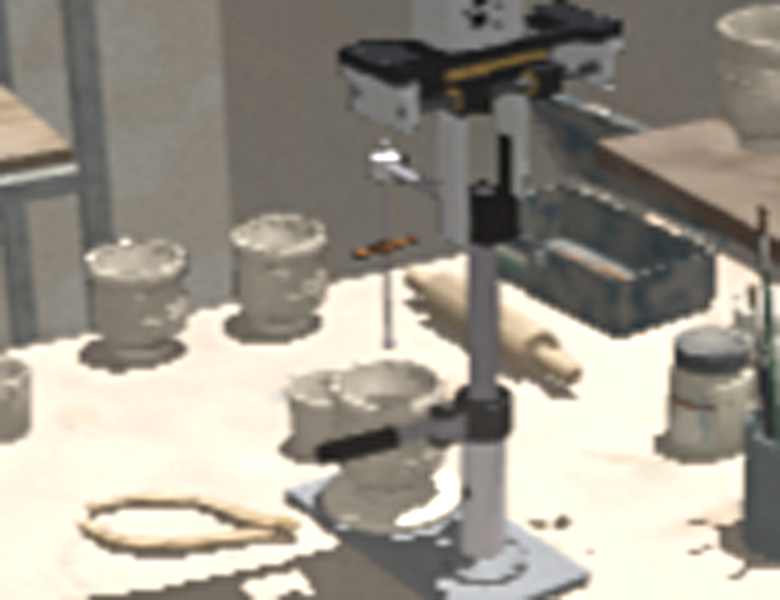

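The head is held up at (493,215), with the probe tip at (388,347) above the pot rim, the lever open with its tip at (320,450), and the pot undisturbed. I hand in.

```bash
python3 -c "from h import *;print(ctrl.hand_in())"
```

```text
the job is handed in; nothing more can be done
None
```

I've handed the job in at 12.3 s: the cam lever is open against its stop, and the gripper is holding the head at the second stop (raised about 100 mm) with the button squeezed, the probe clear of the pot and the pot not visibly disturbed.

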